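# Isolate and reload the reagent module

## Robot

A 6-joint arm with a two-finger parallel gripper is mounted at the origin on the work surface. World frame = base frame: x ahead of the robot, y to its left, z up, the work surface at z = 0. Lengths are in m, angles in rad, forces in N, time in s.
With the tool pointing down it reaches from about 0.375 to 0.975 m from the base axis. Payload 3.8 kg.
Tool frame: the origin (TCP) lies midway between the tips of the shut fingers; the grasp point (between the pads) lies 19 mm behind it; z points along the fingers, y is the line along which they close (so a half turn about z gives the same grasp; the last joint's range is limited). The gripper opens to 88 mm and grips with 3 to 60 N. Pads are 18 mm wide; open, the fingers measure 123 mm over their backs; the gripper's body (75 mm by 187 mm) begins 45 mm behind the grasp point.
Start: joints at [-1.196, 0.264, 1.604, -0, 1.274, -0.037], TCP at [0.27, -0.619, 0.239] pointing down, gripper open.
Joint ranges: [-2.63, 2.63], [-0.94, 2.18], [0.31, 2.57], [-1.31, 4.45], [0, 2.66], [-2.55, 2.55]. Speed limits (rad/s): [2.57, 2.57, 3.14, 3.14, 3.14, 3.14].

## Interface

Orientations are given as a rotation vector (axis times angle).
In Python, from cell import manip, inverse_kinematics, cams, order gives the robot as it stands. Calls block until the motion is done:
- manip.move_pose(position, orientation): joint-space move of the TCP to a pose.
- manip.move_linear(position, rate=0.15, rot=None): straight line of the TCP; rot=None keeps the orientation; rate is the mean speed in m/s.
- manip.set_joints(angles): joint-space move.
- manip.set_gripper(opening, force=None): finger opening in m; force is the grip in N (None keeps the last); returns when the fingers have stopped.
- manip.dwell(seconds).
- inverse_kinematics(position, orientation): joint angles nearest the present ones, or None.
- manip.state(): the state.
- cams.capture(name): name is "side" or "top"; returns a dict with "image" (480x640x3 uint8, blue, green, red), "z_map" (480x640 float32, m along the optical axis (not along the pixel's ray), 0 where there is no reading), "intrinsics" (3x3 intrinsics, pixels), "position" and "orientation" of the camera in the world. Camera axes: x right, y down, z forward; pixel columns grow to the right and rows downward; lengths in m; the calibration is good to about 2 mm. A picture is of the moment at which its call begins.
A pose or a line that the arm cannot do raises manip.IKError and nothing moves.
- order.close_job(): hands the job in, once; it reports no verdict.
The state is a dict: "clock": time; "joint_pos": joint angles; "joint_velocities": joint speeds; "tau": joint torques, N m; "tool_pos": TCP position; "tcp_rot": TCP orientation; "contact_force": force on the tool from outside, world axes, zero at the start; "moment": the same for the moment, N m; "gripper_width": finger opening in m.
Only numpy, scipy, OpenCV 4.12 (cv2) and the standard library are available. Lean on these libraries where they do the work, as an engineer would, in place of code of your own. Each camera call takes 0.05 s, during which the arm holds its last target. There are 200 camera calls.

## Task

Reload the lab bench's reagent module with its supply isolated: first swing the isolator's handle round to off and line its padlock hole up with the hole in the hasp plate, then pull the spring pin up and turn it (counterclockwise from above) into its rest notch so that it stays up, and slide the hood all the way back. Then put every reagent pack that stands on the bench (the white blocks with a grip fin) into a bay of its own and press it down until it is fully home, flush with the deck. Leave the isolator off, the pin parked and the hood open for the technician, and do not knock over or shove the other loose things on the bench.

Things in the scene. Friction and masses are not known exactly. Their poses are not given: they have to be found in the camera images.
- isolator: grey isolator switch box fixed to the bench, 150 x 150 x 66 mm; origin at the centre of its underside; the handle's pivot is the vertical line through the origin. A steel hasp plate with a 15 mm hole sticks out of its +y side
- isolator_handle (a joint): angle of the isolator's black handle about the vertical pivot: 0 = on (handle points along the box's -x), it grows clockwise seen from above; at 1.571 (off) the handle points along the box's +y and the holes line up. There is no stop or click at off (stops at -0.1 and 2.0); it stays where it is left. Friction 0.2 N m
- handle_grip (a point): middle of the top edge of the handle's upright grip bar, 60 mm from the pivot; the bar is 70 mm long (radially), 16 mm wide and 42 mm tall, its lower edge 20 mm above the box's top; this frame's -x points outwards along the handle
- handle_hole (a point): centre of the 15 mm hole in the steel tab at the handle's outer end, 102 mm from the pivot, on the tab's upper face; the tab is 38 mm wide and passes 6 mm above the hasp plate
- hasp_hole (a point): centre of the 15 mm hole in the fixed hasp plate, on its upper face, 102 mm from the pivot
- module: white reagent module fixed to the bench: a deck 250 (x) x 325 (y) x 75 mm; its frame lies on the bench with x pointing away from the robot and z up. Four bays in a row along y at its front, covered by a sliding hood at first; a spring pin at its left (+y) side locks the hood
- bay0 (a point): bay 0 of the module, centre of where a fully seated pack's underside comes to lie (25 mm above the bench); axes as the module's. The pocket is 80 (x) x 54 (y) mm, neighbours are 60 mm apart, its rim is the deck's top 50 mm above this point. A carrier plate in the pocket stands 18 mm above this point and holds a pack 18 mm proud; it gives way under about 10 N and stays down where it is pressed
- bay1 (a point): bay 1 of the module, centre of where a fully seated pack's underside comes to lie (25 mm above the bench); axes as the module's. The pocket is 80 (x) x 54 (y) mm, neighbours are 60 mm apart, its rim is the deck's top 50 mm above this point. A carrier plate in the pocket stands 18 mm above this point and holds a pack 18 mm proud; it gives way under about 10 N and stays down where it is pressed
- bay2 (a point): bay 2 of the module, centre of where a fully seated pack's underside comes to lie (25 mm above the bench); axes as the module's. The pocket is 80 (x) x 54 (y) mm, neighbours are 60 mm apart, its rim is the deck's top 50 mm above this point. A carrier plate in the pocket stands 18 mm above this point and holds a pack 18 mm proud; it gives way under about 10 N and stays down where it is pressed
- bay3 (a point): bay 3 of the module, centre of where a fully seated pack's underside comes to lie (25 mm above the bench); axes as the module's. The pocket is 80 (x) x 54 (y) mm, neighbours are 60 mm apart, its rim is the deck's top 50 mm above this point. A carrier plate in the pocket stands 18 mm above this point and holds a pack 18 mm proud; it gives way under about 10 N and stays down where it is pressed
- hood (a joint): how far the grey sliding hood has moved along the module's +x: 0 = over the bays, 0.100 = its rear stop, bays free. Friction 3 N. The spring pin blocks it until the pin is raised
- hood_handle (a point): middle of the top of the hood's black upright grip: 16 mm (module x) x 70 mm (y) x 44 mm tall, on the hood's flat top, which is 120 mm above the bench
- pin_lift (a joint): how far the spring pin is raised, m: 0 = down and locking; the spring pulls it down with 4.5 N at 0 and 150 N/m more; upper stop 0.026. Resting in the notch it reads about 0.018
- pin_turn (a joint): turn of the pin about its vertical axis, rad, counterclockwise from above: 0 as found, stop at 1.2. The rest notch is at 0.9 to 1.2; to get there the pin must be raised by more than 0.022 (over a lip) before it is turned; at 1.05 it is in the middle of the notch and drops 3.5 mm into it. Turning it while down is blocked
- pin_handle (a point): middle of the top of the pin's black T-bar, on the pin's axis; the bar is 60 mm long along this frame's x, 14 mm wide and 20 mm tall, its underside 23 mm above the top of the fixed steel collar when down. Its x lies along the module's x as found
- pack0: white reagent pack, a block 70 (x) x 46 (y) x 50 mm with an upright grip fin on top, 40 (x) x 14 (y) x 38 mm, so 88 mm tall in all; about 0.25 kg; origin at the centre of its underside. Either way round fits a bay. May be absent
- pack1: white reagent pack, a block 70 (x) x 46 (y) x 50 mm with an upright grip fin on top, 40 (x) x 14 (y) x 38 mm, so 88 mm tall in all; about 0.25 kg; origin at the centre of its underside. Either way round fits a bay. May be absent
- pack2: white reagent pack, a block 70 (x) x 46 (y) x 50 mm with an upright grip fin on top, 40 (x) x 14 (y) x 38 mm, so 88 mm tall in all; about 0.25 kg; origin at the centre of its underside. Either way round fits a bay. May be absent
- pack3: white reagent pack, a block 70 (x) x 46 (y) x 50 mm with an upright grip fin on top, 40 (x) x 14 (y) x 38 mm, so 88 mm tall in all; about 0.25 kg; origin at the centre of its underside. Either way round fits a bay. May be absent
- carton: plain paper carton, 75 x 50 x 42, no grip fin; may lie among the packs; not part of the job
- meter: flat black handheld meter, 110 x 60 x 24; not part of the job
- jar: amber jar, 64 across, 90 tall; not part of the job
- mug: white mug, 76 across, 85 tall; not part of the job
- screwdriver: screwdriver lying on the bench; not part of the job
There are look-alikes about, which are no part of the job. What is shaped like the pack3 but purple is not meant. What is shaped like the pack1 but turquoise is not meant.

How it is judged:
On the way, in this order (a step that is already met when the one before it is completed fails the run):
1. the isolator is off, its holes in line (horizontal distance between handle_hole and hasp_hole below 0.005 m), for 0.3 s.
2. the pin rests in its notch (horizontal distance between handle_hole and hasp_hole below 0.005 m and value of joint pin_lift between 0.015 and 0.0203 m and value of joint pin_turn above 0.75 rad), for 0.3 s.
3. the hood is fully back (all of step 2 and value of joint hood above 0.088 m), for 0.2 s.
At the end, for the whole second after the job is handed in: The handle's hole is within 5 mm of the hasp's hole (seen from above); the pin rests in its notch; the hood is at least 88 mm back; every pack present is upright in a bay within 3.5 mm of fully home, at rest (all of step 3 and z of each of pack0, pack1, pack2, pack3 in the frame of module below 0.0285 m and angle between each of pack0, pack1, pack2, pack3's own z axis and vertical below 0.1 rad and linear speed of each of pack0, pack1, pack2, pack3 below 0.03 m/s and (horizontal distance between pack0 and bay0 below 0.012 m or horizontal distance between pack0 and bay1 below 0.012 m or horizontal distance between pack0 and bay2 below 0.012 m or horizontal distance between pack0 and bay3 below 0.012 m) and (horizontal distance between pack1 and bay0 below 0.012 m or horizontal distance between pack1 and bay1 below 0.012 m or horizontal distance between pack1 and bay2 below 0.012 m or horizontal distance between pack1 and bay3 below 0.012 m) and (horizontal distance between pack2 and bay0 below 0.012 m or horizontal distance between pack2 and bay1 below 0.012 m or horizontal distance between pack2 and bay2 below 0.012 m or horizontal distance between pack2 and bay3 below 0.012 m) and (horizontal distance between pack3 and bay0 below 0.012 m or horizontal distance between pack3 and bay1 below 0.012 m or horizontal distance between pack3 and bay2 below 0.012 m or horizontal distance between pack3 and bay3 below 0.012 m)); the robot touches nothing.
It fails at once if the carton is knocked over or pushed more than 60 mm (distance of carton from where it was at the start of the episode above 0.06 m or angle between carton's own z axis and vertical above 0.6 rad).
It fails at once if the meter is knocked over or pushed more than 60 mm (distance of meter from where it was at the start of the episode above 0.06 m or angle between meter's own z axis and vertical above 0.6 rad).
It fails at once if the jar is knocked over or pushed more than 60 mm (distance of jar from where it was at the start of the episode above 0.06 m or angle between jar's own z axis and vertical above 0.6 rad).
It fails at once if the mug is knocked over or pushed more than 60 mm (distance of mug from where it was at the start of the episode above 0.06 m or angle between mug's own z axis and vertical above 0.6 rad).
It fails at once if the screwdriver is knocked over or pushed more than 60 mm (distance of screwdriver from where it was at the start of the episode above 0.06 m).
Of pack0, pack1, pack2, pack3 only 2 to 4 are there at a start; the rules pass over those that are not, and their reading is None.
At some moment in a run one of pack0, pack1, pack2, pack3 may be knocked a few centimetres aside while the robot is not near it.
Once in a run the grip may slacken for a moment while it holds something.
It also fails if it takes over 210 s, if anything falls off the work surface, if the arm or the gripper's body presses on something with over 40 N, if the wrist force passes 120 N, or if a joint passes its speed limit or range.

## Working session

There is one attempt and no reset: what is moved stays moved. The work goes in short steps, each a Python script; the robot and the scene stay as the last script left them, time stands still between calls to the robot, and variables do not carry over. Pictures are saved under pics/ and viewed, on a budget of 14 in all, crops included, one or two more only if the job needs it, and the job is handed in when it is done.

```bash
mkdir -p pics; ls
cat > h.py <<'E'
import numpy as np, cv2
from scipy.spatial.transform import Rotation as R
from cell import manip, inverse_kinematics, cams, order
def cam(name, png=None):
    c=cams.capture(name)
    if png: cv2.imwrite('pics/'+png,c['image'])
    return c
def cloud(c):
    z=c['z_map'];K=np.array(c['intrinsics']);v,u=np.mgrid[:z.shape[0],:z.shape[1]]
    p=np.stack([(u-K[0,2])/K[0,0]*z,(v-K[1,2])/K[1,1]*z,z],-1)
    o=np.array(c['orientation'])
    Rm=o if o.shape==(3,3) else R.from_rotvec(o).as_matrix()
    w=p@Rm.T+np.array(c['position']); w[z==0]=np.nan
    return w
E
python3 - <<'E'
from h import *
for n in('top','side'):
    c=cam(n,n+'0.png');w=cloud(c);np.savez(n+'0.npz',w=w,im=c['image']);print(n,c['position'],c['orientation'],c['intrinsics'])
    print(np.nanpercentile(w.reshape(-1,3),[1,50,99],axis=0))
print(manip.state())
E
```

```text
pics
top [0.38680963 0.01330166 1.18471624] [-2.10571417  2.17487173 -0.1094773 ] [[471.25718323   0.         304.50420429]
 [  0.         471.25718323 238.74916183]
 [  0.           0.           1.        ]]
[[-2.28029033e-02 -1.26501576e+00 -7.58901157e-01]
 [ 5.32823736e-01  7.49851146e-03 -8.21521628e-05]
 [ 1.69960473e+00  1.29178981e+00  6.18400381e-01]]
side [0.44306358 1.32251052 0.9627224 ] [-0.08225245  2.71997027 -1.49933747] [[562.7405444    0.         316.40698219]
 [  0.         562.7405444  242.10394025]
 [  0.           0.           1.        ]]
[[-8.58926593e-01 -2.26779197e+00 -7.64768440e-01]
 [ 5.22035177e-01 -3.89456281e-01 -1.20751154e-03]
 [ 2.41433600e+00  6.92365849e-01  6.75715051e-01]]
{'clock': 0.1, 'joint_pos': array([-1.19590940e+00,  2.64669431e-01,  1.60521450e+00, -2.55704748e-05,
        1.27369458e+00, -3.69043426e-02]), 'joint_velocities': array([ 8.77345962e-04,  9.88628894e-05, -1.29456767e-03, -1.15313703e-03,
        1.13948556e-03, -1.04249164e-03]), 'tau': array([-8.74740135e-05, -5.03618002e+01, -3.58071113e+01,  7.29834032e-02,
        2.33505678e-02, -6.29522401e-05]), 'tool_pos': array([ 0.26992671, -0.6179917 ,  0.23753054]), 'tcp_rot': array([-3.07332213e+00, -6.41891794e-01,  5.62139725e-04]), 'contact_force': array([-0.61463979, -0.00597074,  0.00435342]), 'moment': array([0.00187516, 0.0256553 , 0.00807664]), 'gripper_width': 0.08788677227715352}
```

View pics/top0.png

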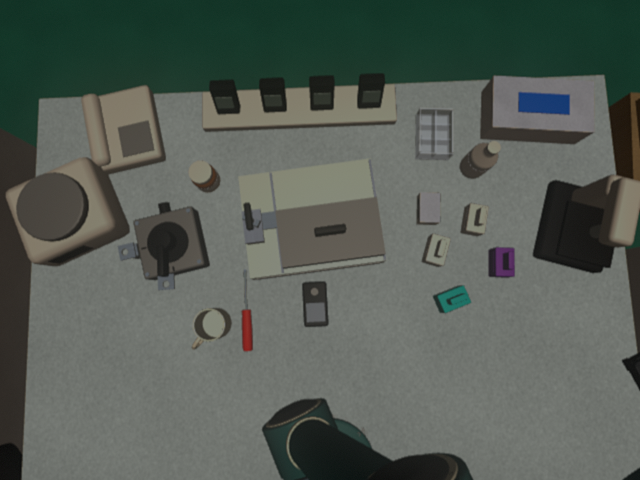

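View pics/side0.png

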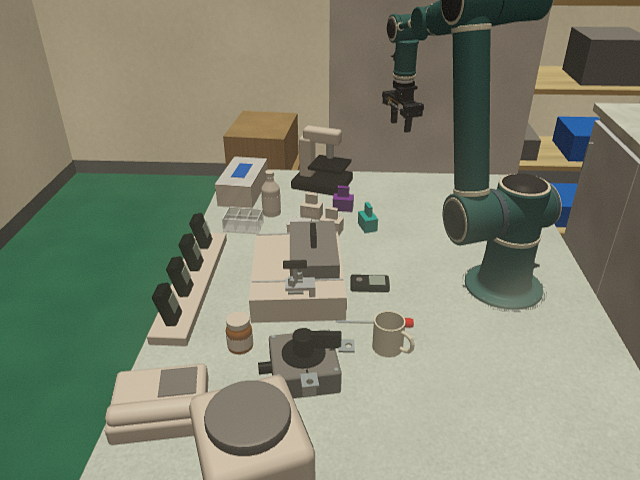

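The top view shows the isolator at (170,242) with its handle pointing toward the robot and the hasp at (128,252). The module is at (315,220), with the T-bar at (248,215) and the hood grip at (330,230). There are two white finned packs, at (476,219) and (437,249). The carton is at (430,207), the purple look-alike at (502,262) and the turquoise one at (452,299).

```bash
cat >> h.py <<'E'
def rect(w,box,zr,grid=0.0005):
    """box: pixel u0,u1,v0,v1; returns center, long-axis yaw, size, median z, n of points in height range"""
    u0,u1,v0,v1=box; p=w[v0:v1,u0:u1].reshape(-1,3); p=p[(p[:,2]>zr[0])&(p[:,2]<zr[1])]
    if len(p)<5: return None
    (c,s,a)=cv2.minAreaRect((p[:,:2]*1000).astype(np.float32))
    if s[0]<s[1]: a+=90; s=s[::-1]
    return np.round([c[0]/1000,c[1]/1000,np.median(p[:,2]),(a+90)%180-90,s[0],s[1],len(p)],4)
E
python3 - <<'E'
from h import *
w=np.load('top0.npz')['w']; np.set_printoptions(suppress=True)
for n,b,z in [('iso handle',(130,210,195,295),(.115,.14)),('iso body',(120,215,195,280),(.058,.074)),('tab',(150,180,272,292),(.06,.1)),('hasp',(115,142,235,270),(.05,.1)),
 ('hoodgrip',(300,360,210,250),(.15,.18)),('hood top',(260,395,180,280),(.113,.127)),('deck',(230,400,150,290),(.068,.080)),
 ('pin',(235,270,195,245),(.09,.2)),
 ('p0fin',(462,490,200,240),(.075,.1)),('p0blk',(462,490,200,240),(.04,.1)),('p1fin',(422,453,228,268),(.075,.1)),('p1blk',(422,453,228,268),(.04,.1)),
 ('carton',(415,445,188,227),(.03,.06)),('purple',(485,520,240,280),(.04,.1)),('turq',(430,475,280,318),(.04,.1)),
 ('meter',(298,332,276,330),(.015,.04)),('mug',(190,235,303,350),(.06,.1)),('jar',(185,225,155,195),(.07,.12)),('screw',(235,258,262,355),(.008,.05))]:
    print(n,rect(w,b,z))
print(np.round(w[205:232:3,240:270:4,2],3)); print(np.round(w[210:225:4,240:270:4],3)[...,:2].tolist())
c=cv2.imread('pics/top0.png')
a=cv2.resize(c[150:300,105:305],(800,600),interpolation=cv2.INTER_CUBIC); cv2.imwrite('pics/crop1.png',a)
E
```

```text
iso handle [  0.5091   0.3665   0.1233  13.1379 107.0363  46.3705 557.    ]
iso body [   0.5418    0.3915    0.0662  -77.5801  185.7099  164.145  3052.    ]
tab [  0.4451   0.3836   0.0909  88.4825  67.9323  41.4837 260.    ]
hasp [  0.5264   0.4734   0.0772  86.3858  74.7656  65.3464 376.    ]
hoodgrip [  0.5421  -0.0157   0.1633 -84.4837  69.326   16.3441 249.    ]
hood top [   0.5428   -0.0159    0.1197  -84.3113  236.3093  134.1005 5677.    ]
deck [   0.5852    0.0261    0.0748  -84.3219  325.8204  251.0452 6939.    ]
pin [  0.5667   0.1549   0.1091   5.1949  80.428   58.8748 709.    ]
p0fin [  0.5731  -0.3751   0.0867  -8.9882  40.0844  15.7059 130.    ]
p0blk [  0.5734  -0.3749   0.0506 -13.4383  71.6543  46.4002 573.    ]
p1fin [  0.5008  -0.276    0.0868 -18.9994  40.0149  14.697  123.    ]
p1blk [  0.5006  -0.276    0.0506 -17.5497  70.2533  47.4051 574.    ]
carton [  0.6066  -0.264    0.0414  -3.5585  76.1191  49.5753 639.    ]
purple [  0.4662  -0.4321   0.0508  -4.1141  70.1221  47.4497 609.    ]
turq [  0.3817  -0.306    0.0503 -70.3285  71.2198  46.4717 593.    ]
meter
[... 630 characters left out ...]
.085]
 [-0.002  0.108  0.173  0.164  0.126  0.108  0.087  0.086]
 [ 0.003  0.106  0.172  0.169  0.126  0.108  0.087  0.086]
 [-0.003  0.106  0.17   0.163  0.104  0.109  0.079  0.074]]
[[[0.623, 0.208], [0.588, 0.171], [0.588, 0.162], [0.601, 0.163], [0.6, 0.153], [0.599, 0.143], [0.606, 0.138], [0.605, 0.128]], [[0.612, 0.208], [0.588, 0.178], [0.579, 0.162], [0.589, 0.161], [0.591, 0.153], [0.59, 0.143], [0.594, 0.137], [0.594, 0.127]], [[0.602, 0.208], [0.578, 0.178], [0.569, 0.161], [0.575, 0.158], [0.581, 0.153], [0.581, 0.144], [0.585, 0.137], [0.584, 0.127]], [[0.592, 0.209], [0.572, 0.181], [0.561, 0.162], [0.563, 0.155], [0.568, 0.15], [0.571, 0.144], [0.574, 0.137], [0.573, 0.127]]]
```

View pics/crop1.png

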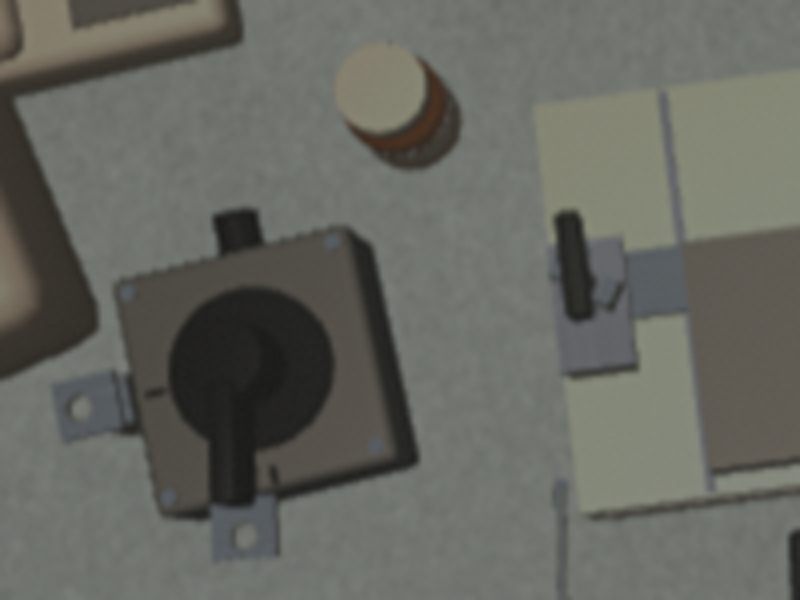

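```bash
cat >> h.py <<'E'
def ray(c,u,v,z):
    K=np.array(c['intrinsics']);d=R.from_rotvec(c['orientation']).as_matrix()@np.array([(u-K[0,2])/K[0,0],(v-K[1,2])/K[1,1],1]);p=np.array(c['position'])
    return p+d*(z-p[2])/d[2]
E
python3 - <<'E'
from h import *
np.set_printoptions(suppress=True,precision=4,linewidth=160)
c=cam('top','top1.png'); w=cloud(c)
f=lambda x,y:((x+.5)/4-.5+105,(y+.5)/4-.5+150)
print('hasp z',np.round(w[244:262:2,116:140:2,2],3)); print('tab z',np.round(w[272:294:2,154:180:2,2],3))
s=np.array([ray(c,*f(*q),.066)[:2] for q in((127,292),(333,241),(376,447),(168,497))])
print('screws',s,'center',s.mean(0)); print([np.degrees(np.arctan2(*(a-b)[::-1])) for a,b in((s[0],s[3]),(s[1],s[2]),(s[3],s[2]),(s[0],s[1]))])
for z in(.06,.07,.08,.09): print(z,'hasp',ray(c,*f(82,408),z)[:2],'tab',ray(c,*f(245,537),z)[:2])
print('grip',rect(w,(150,180,245,280),(.115,.14)),rect(w,(130,210,195,295),(.128,.14)))
print(np.round(w[225:285:4,148:190:3,2],3))
print('pin',rect(w,(235,270,195,245),(.15,.2)), 'collar',rect(w,(235,270,195,245),(.12,.135)),rect(w,(240,270,195,250),(.098,.115)))
E
```

```text
hasp z [[-0.001  0.001  0.001 -0.     0.08   0.077  0.077  0.078  0.08   0.076  0.071  0.067]
 [-0.004  0.081  0.078  0.08   0.078  0.081  0.079  0.079  0.079  0.074  0.073  0.064]
 [-0.005  0.082  0.08   0.081  0.08   0.08   0.084  0.082  0.082  0.083  0.072  0.064]
 [-0.001  0.079  0.08   0.078  0.002 -0.     0.079  0.079  0.079  0.08   0.073  0.069]
 [ 0.001 -0.001  0.08   0.075 -0.003 -0.002  0.08   0.08   0.08   0.081  0.073  0.068]
 [ 0.006 -0.001  0.078  0.079 -0.001  0.075  0.081  0.082  0.083  0.081  0.077  0.076]
 [-0.001 -0.003  0.078  0.079  0.081  0.08   0.082  0.078  0.081  0.08   0.075  0.057]
 [ 0.001  0.002  0.074  0.075  0.083  0.076  0.079  0.002  0.    -0.001  0.038  0.029]
 [-0.003  0.002  0.     0.003  0.002  0.002  0.002 -0.002  0.001 -0.001  0.001  0.002]]
tab z [[ 0.069  0.067  0.13   0.127  0.131  0.123  0.106  0.095  0.063  0.064  0.061  0.048  0.042]
 [ 0.067  0.062  0.129  0.129  0.126  0.124  0.109  0.098  0.093  0.09   0.023  0.017 -0.002]
 [ 0.06   0.064  0.09   0.091  0.104  0.099  0.099  0.092  0.091  0.091  0.085 -0.004  0.   ]
 [ 0.041  0.034  0.09
[... 2286 characters left out ...]
.069  0.066  0.066  0.127  0.13   0.129  0.108  0.066  0.065  0.068  0.07   0.06   0.068  0.064]
 [ 0.067  0.062  0.07   0.129  0.129  0.129  0.111  0.066  0.067  0.068  0.069  0.067  0.06   0.057]
 [ 0.068  0.065  0.066  0.123  0.129  0.125  0.107  0.058  0.054  0.039  0.021  0.012 -0.002 -0.003]
 [ 0.061  0.064  0.059  0.046  0.091  0.091  0.091  0.09   0.089 -0.005  0.003  0.    -0.004 -0.   ]
 [-0.002 -0.001 -0.002 -0.002  0.09   0.088 -0.001  0.094  0.095  0.     0.    -0.002  0.004 -0.004]]
pin [  0.5756   0.163    0.1737   5.7543  59.2488  14.2002 191.    ] collar [ 0.5743  0.1638  0.1278 63.3837 40.9043 15.4429 49.    ] [  0.564    0.1618   0.1079   5.1209  76.6169  44.1416 430.    ]
```

```bash
cat >> h.py <<'E'
def down(psi):  # psi deg: yaw of tool x
    return (R.from_euler('z',psi,degrees=True)*R.from_euler('x',180,degrees=True)).as_rotvec()
np.set_printoptions(suppress=True,precision=4,linewidth=160)
def st(t=''):
    s=manip.state(); print(t,round(s['clock'],1),s['tool_pos'],'w',round(s['gripper_width'],4),'F',np.round(s['contact_force'],1))
PIV=np.array([.5377,.3735])
E
python3 - <<'E'
from h import *
w=np.load('top0.npz')['w'].reshape(-1,3); r=np.hypot(w[:,0],w[:,1])
for a0 in range(-90,70,10):
    m=(np.degrees(np.arctan2(w[:,1],w[:,0]))//10*10==a0)&(r>.42)&(r<.72); print(a0,np.nanmax(w[m,2],initial=0).round(3),end=' ')
m=(w[:,0]>.4)&(w[:,0]<.65)&(w[:,1]>.47)&(w[:,1]<.53)&(w[:,2]>.1); print('appl',m.sum(), w[m].min(0) if m.any() else '')
for psi in (183,142,102):
    d=np.array([np.cos(np.radians(psi)),np.sin(np.radians(psi))])
    print(psi,inverse_kinematics(np.r_[PIV+.06*d,.1],down(psi)))
E
```

```text
-90 0.009 -80 0.009 -70 0.348 -60 0.008 -50 0.096 -40 0.093 -30 0.092 -20 0.127 -10 0.168 0 0.169 10 0.179 20 0.08 30 0.133 40 0.097 50 0.007 60 0.008 appl 687 [0.5522 0.4862 0.1   ]
183 [ 0.6182  0.2534  1.8883 -0.      0.9998 -1.0049]
142 [ 0.6579  0.3136  1.8102  0.      1.0178 -0.2497]
102 [0.6519 0.383  1.7158 0.     1.0429 0.4425]
```

Run:
```python
from h import *
for n in('top','side'):
    w=np.load(n+'0.npz')['w'].reshape(-1,3); w=w[np.isfinite(w).all(1)&(w[:,2]>.14)]
    for psi in range(183,100,-9):
        t=np.radians(psi);d=np.array([np.cos(t),np.sin(t)]);q=w[:,:2]-(PIV+.052*d)
        x=np.abs(q@d);y=np.abs(q@np.array([-d[1],d[0]]))
        g=np.maximum(x-.0375,y-.0935); i=g.argmin(); print(n,psi,g[i].round(3),w[i])
```

```text
top 183 0.076 [0.5904 0.5454 0.1487]
top 174 0.079 [0.6184 0.5385 0.1458]
top 165 0.085 [0.6033 0.5408 0.1403]
top 156 0.084 [0.5822 0.548  0.143 ]
top 147 0.077 [0.5822 0.548  0.143 ]
top 138 0.064 [0.5647 0.5605 0.1401]
top 129 0.045 [0.5647 0.5605 0.1401]
top 120 0.037 [0.587  0.5486 0.1422]
top 111 0.038 [0.6142 0.5395 0.1436]
top 102 0.054 [0.6357 0.5412 0.1414]
side 183 0.08 [0.5944 0.5491 0.145 ]
side 174 0.084 [0.6089 0.5442 0.1444]
side 165 0.089 [0.5967 0.5466 0.145 ]
side 156 0.089 [0.5967 0.5466 0.145 ]
side 147 0.081 [0.5674 0.562  0.1439]
side 138 0.066 [0.5674 0.562  0.1439]
side 129 0.048 [0.5674 0.562  0.1439]
side 120 0.041 [0.5901 0.5507 0.1469]
side 111 0.042 [0.6167 0.5447 0.1445]
side 102 0.059 [0.6399 0.5473 0.1459]
```

Run:
```python
from h import *
def P(psi,z,r=.055):
    t=np.radians(psi);return np.r_[PIV+r*np.array([np.cos(t),np.sin(t)]),z]
manip.move_pose(P(183,.25),down(183)); st()
manip.set_gripper(.05,20)
manip.move_linear(P(183,.096),rate=.12); st('at')
manip.set_gripper(0,15); st('grip')
for psi in np.r_[np.arange(175,102,-8),101.9]:
    manip.move_linear(P(psi,.096),rate=.06,rot=down(psi))
st('end'); manip.set_gripper(.05); manip.move_linear(P(101.9,.25),rate=.15); st()
# clear off view
manip.move_pose([.45,.0,.3],down(90))
cam('top','top2.png')
a=cv2.imread('pics/top2.png'); cv2.imwrite('pics/crop2.png',cv2.resize(a[180:300,105:225],(600,600),interpolation=cv2.INTER_CUBIC))
```

```text
3.7 [0.4832 0.3701 0.25  ] w 0.0879 F [-0.2 -0.5 -0.5]
at 5.8 [0.4835 0.3711 0.097 ] w 0.0505 F [-0.4  0.2  0.3]
grip 6.4 [0.4828 0.3709 0.0962] w 0.0156 F [-0.2  1.1  1.3]
end 9.6 [0.5264 0.4278 0.0961] w 0.0155 F [-2.1  6.4  1.7]
 11.4 [0.5257 0.4268 0.2484] w 0.0502 F [ 0.2 -0.6  0.1]
```

View pics/crop2.png

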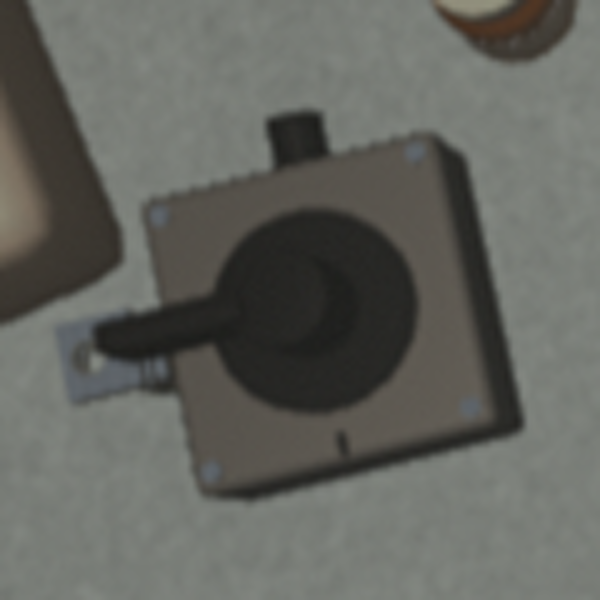

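The handle now lies over the hasp (about (95,355) in the crop), but the bar hides part of the hole. I'll measure it with the side camera.

Run:
```python
from h import *
c=cam('side','side2.png'); w=cloud(c); np.savez('side2.npz',w=w)
def px(p):
    q=R.from_rotvec(c['orientation']).as_matrix().T@(np.array(p)-c['position']);K=c['intrinsics'];return K[0,0]*q[0]/q[2]+K[0,2],K[1,1]*q[1]/q[2]+K[1,2]
u,v=map(int,px([.517,.472,.09])); print(u,v)
im=c['image']; cv2.imwrite('pics/crop3.png',cv2.resize(im[v-40:v+40,u-40:u+40],(640,640),interpolation=cv2.INTER_CUBIC)); print('origin',u-40,v-40)
t=cloud(cam('top'));
for n,ww in(('side',w),('top',t)):
    p=ww.reshape(-1,3); p=p[np.isfinite(p).all(1)]
    m=(np.abs(p[:,0]-.517)<.04)&(p[:,1]>.445)&(p[:,1]<.52)
    for z0,z1 in((.074,.085),(.087,.097)):
        q=p[m&(p[:,2]>z0)&(p[:,2]<z1)]; r=cv2.minAreaRect((q[:,:2]*1000).astype(np.float32)); print(n,z0,len(q),r)
    q=p[m&(p[:,2]>.115)];print('bar',cv2.minAreaRect((q[:,:2]*1000).astype(np.float32)))
    m=(p[:,2]>.1255)&(p[:,2]<.135)&(np.hypot(*(p[:,:2]-PIV).T)<.1)&(np.hypot(*(p[:,:2]-PIV).T)>.028);q=p[m];print('bar',len(q),cv2.minAreaRect((q[:,:2]*1000).astype(np.float32)))
```

```text
308 375
origin 268 335
side 0.074 88 ((516.4403686523438, 477.1855163574219), (37.92353439331055, 33.8887939453125), 5.46764612197876)
side 0.087 229 ((531.5497436523438, 476.20355224609375), (73.27607727050781, 47.2945556640625), 21.849124908447266)
bar ((520.8634033203125, 453.1541748046875), (14.857787132263184, 16.35625457763672), 3.9265003204345703)
bar 83 ((525.4386596679688, 430.1612548828125), (14.877151489257812, 60.08837890625), 12.17630386352539)
top 0.074 36 ((532.762451171875, 478.81951904296875), (81.37876892089844, 44.90458679199219), 32.420230865478516)
top 0.087 164 ((533.21923828125, 477.5558776855469), (82.16925048828125, 45.39312744140625), 32.416202545166016)
bar ((521.7164306640625, 450.0194091796875), (14.994263648986816, 12.387535095214844), 10.245368957519531)
bar 141 ((525.9189453125, 428.03948974609375), (16.541383743286133, 56.68983840942383), 12.442895889282227)
```

View pics/crop3.png

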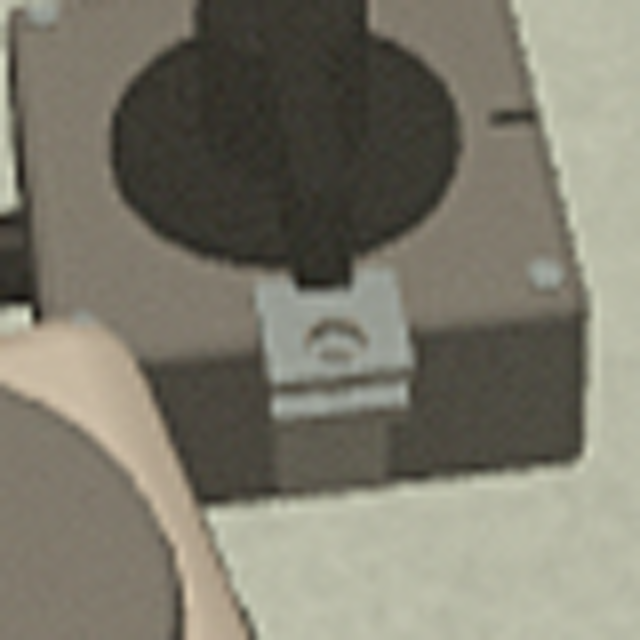

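Run:
```python
from h import *
c=cam('side'); print('tab hole side',ray(c,309.6,377.1,.092), 'target ~',[.5161,.4712])
X=np.array([.5756,.163])
manip.move_pose(np.r_[X,.26],down(5.7)); st()
manip.move_linear(np.r_[X,.148],rate=.1); st('at')
manip.set_gripper(0,40); st('grip')
p=manip.state()['tool_pos'];X=p[:2]
for dz in(.008,.016,.022,.0245):
    manip.move_linear(np.r_[X,p[2]+dz],rate=.03); st(dz)
```

```text
tab hole side [0.515  0.4771 0.092 ] target ~ [0.5161, 0.4712]
 14.8 [0.5755 0.1628 0.26  ] w 0.0499 F [-0.7  0.2  0.4]
at 16.1 [0.5763 0.1632 0.149 ] w 0.0497 F [ 0.5  0.7 -0.1]
grip 16.7 [0.5756 0.1631 0.1481] w 0.0136 F [0.4 0.9 0.8]
0.008 17.1 [0.5754 0.1631 0.1555] w 0.0138 F [ 2.3  1.9 -6.9]
0.016 17.5 [0.5754 0.1631 0.164 ] w 0.0135 F [ 1.2  1.5 -8.2]
0.022 17.9 [0.5754 0.1631 0.1701] w 0.0136 F [ 1.9  0.7 -8.4]
0.0245 18.1 [0.5756 0.1631 0.1734] w 0.0141 F [-0.8  0.1 -4.9]
```

Run:
```python
from h import *
manip.dwell(.3); st('hold'); p=manip.state()['tool_pos']
for a in np.arange(7.5,61,7.5):
    manip.move_linear(p,rate=.05,rot=down(5.7+a)); 
    if a%15==0: st(a); print(manip.state()['moment'])
manip.move_linear(p-[0,0,.006],rate=.03); st('low')
```

```text
hold 18.4 [0.5757 0.1632 0.1732] w 0.0116 F [-1.5  1.  -2.3]
15.0 19.0 [0.5757 0.1631 0.1733] w 0.012 F [-0.5  0.5 -3.5]
[ 0.0276  0.1094 -0.3636]
30.0 19.6 [0.5774 0.1636 0.1754] w 0.0005 F [-0.3  1.   5.5]
[ 0.0964 -0.0851 -0.0232]
45.0 20.1 [0.5774 0.1636 0.1753] w 0.0004 F [0.6 1.3 6.4]
[0.0766 0.0015 0.0277]
60.0 20.7 [0.5773 0.1636 0.1753] w 0.0006 F [0.3 0.4 6.1]
[ 0.04   -0.0383  0.0506]
low 21.0 [0.5788 0.164  0.175 ] w 0.0002 F [-7.8 -0.7 27.8]
```

The grip slackened, so the bar slipped out and the fingers have closed above it. I'll back off, look, and redo it.

Run:
```python
from h import *
p=manip.state()['tool_pos']
manip.move_linear([p[0],p[1],.26],rate=.15); manip.set_gripper(.05)
manip.move_pose([.45,-.15,.3],down(90)); c=cam('top','top4.png');w=cloud(c)
print(rect(w,(235,275,195,245),(.15,.22)))
a=c['image'];cv2.imwrite('pics/crop4.png',cv2.resize(a[180:300,225:385],(640,480),interpolation=cv2.INTER_CUBIC))
st()
```

```text
[  0.5759   0.1631   0.1738  11.542   60.1762  13.8693 191.    ]
 24.0 [ 0.4504 -0.1494  0.2999] w 0.0499 F [-0.4 -0.1 -0.5]
```

View pics/crop4.png

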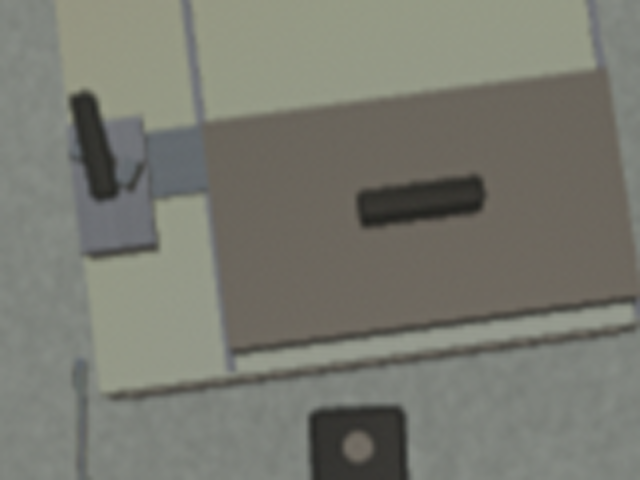

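The pin is back down, with its bar turned only 6° (bar at (95,145) in the crop). I'll grip again, a little deeper.

Run:
```python
from h import *
X=np.array([.5758,.1631])
manip.move_pose(np.r_[X,.26],down(9)); 
manip.move_linear(np.r_[X,.145],rate=.1); st('at')
manip.set_gripper(0,55); st('grip'); p=manip.state()['tool_pos']
for dz in(.008,.016,.022,.0245):
    manip.move_linear(np.r_[X,p[2]+dz],rate=.04); st(dz)
p=manip.state()['tool_pos']
for a in np.arange(15,66.9,6.4):
    if manip.state()['gripper_width']<.010: print('LOST');break
    manip.move_linear(np.r_[X,p[2]],rate=.05,rot=down(a))
else:
    st('turned');manip.move_linear(np.r_[X,p[2]-.006],rate=.03); st('low')
    manip.set_gripper(.05); manip.move_linear(np.r_[X,.26])
    manip.move_pose([.45,-.15,.3],down(90)); c=cam('top','top5.png');w=cloud(c);
    print(rect(w,(235,275,195,245),(.15,.22)))
st()
```

```text
at 27.1 [0.5765 0.1633 0.146 ] w 0.0503 F [ 0.1 -0.2 -0. ]
grip 27.7 [0.5759 0.1632 0.1451] w 0.0135 F [0.5 0.5 0.1]
0.008 28.1 [0.5756 0.1631 0.1526] w 0.0134 F [ 2.6 -0.4 -6.9]
0.016 28.4 [0.5756 0.1631 0.161 ] w 0.0129 F [ 2.2  1.3 -6.7]
0.022 28.7 [0.5756 0.163  0.1671] w 0.0129 F [ 2.2  1.1 -9.2]
0.0245 29.0 [0.5756 0.1631 0.1695] w 0.0131 F [ 2.8  1.  -9.4]
turned 31.3 [0.5758 0.1631 0.1695] w 0.013 F [ 2.   0.6 -9.8]
low 31.6 [0.5758 0.1631 0.1634] w 0.0131 F [ 1.7  0.7 -8.6]
[  0.5754   0.162    0.192   67.0586  58.0062  14.1041 194.    ]
 34.5 [ 0.4503 -0.1494  0.2995] w 0.05 F [-0.2 -0.5 -0.8]
```

The pin is parked: the lift reads 18 mm and the turn 1.07 rad. Next is the hood.

Run:
```python
from h import *
X=np.array([.5421,-.0157]); d=np.array([np.cos(np.radians(5.7)),np.sin(np.radians(5.7))])
manip.move_pose(np.r_[X,.24],down(95.7)); manip.move_linear(np.r_[X,.132],rate=.12); manip.set_gripper(0,30); st('grip')
for s in(.05,.095,.1,.103):
    manip.move_linear(np.r_[X+d*s,.132],rate=.08); st(s)
    if np.hypot(*manip.state()['contact_force'][:2])>20: break
manip.set_gripper(.05); q=manip.state()['tool_pos'];manip.move_linear([q[0],q[1],.26])
manip.move_pose([.38,.2,.35],down(90)); c=cam('top','top6.png');w=cloud(c); np.savez('top6.npz',w=w)
print('hood',rect(w,(290,360,140,250),(.15,.18)),'pin',rect(w,(235,275,195,245),(.15,.22)))
print('deck',rect(w,(225,400,150,290),(.068,.080)))
p=w.reshape(-1,3)-[.5852,.0261,0]; t=np.radians(5.7); xm=p[:,0]*np.cos(t)+p[:,1]*np.sin(t); ym=-p[:,0]*np.sin(t)+p[:,1]*np.cos(t)
m=(p[:,2]>.03)&(p[:,2]<.055)&(np.abs(xm)<.12)&(np.abs(ym)<.158)
h,e=np.histogram(ym[m],np.arange(-.16,.161,.004)); print(list(zip(e.round(3),h)));print(np.histogram(xm[m],np.arange(-.125,.05,.005)))
cv2.imwrite('pics/crop6.png',cv2.resize(c['image'][130:330,225:525],(780,520),interpolation=cv2.INTER_CUBIC))
```

```text
grip 36.8 [ 0.5422 -0.0157  0.1322] w 0.0156 F [-0.2  0.3  1.4]
0.05 37.6 [ 0.5932 -0.0105  0.1322] w 0.0162 F [3.3 1.6 0.7]
0.095 38.3 [ 0.6374 -0.0061  0.1322] w 0.0161 F [2.1 1.7 2.4]
0.1 38.6 [ 0.6416 -0.0057  0.1322] w 0.0157 F [-1.   1.8  4.5]
0.103 38.8 [ 0.6417 -0.0057  0.1321] w 0.0155 F [-9.8  0.6 10.9]
hood [  0.6419  -0.0057   0.1629 -84.0698  69.531   17.5345 255.    ] pin [  0.5756   0.1624   0.1913  67.5423  57.7159  14.2077 191.    ]
deck [   0.5844    0.026     0.0748  -84.3727  325.6858  249.6477 4260.    ]
[(np.float64(-0.16), np.int64(0)), (np.float64(-0.156), np.int64(50)), (np.float64(-0.152), np.int64(53)), (np.float64(-0.148), np.int64(47)), (np.float64(-0.144), np.int64(54)), (np.float64(-0.14), np.int64(51)), (np.float64(-0.136), np.int64(52)), (np.float64(-0.132), np.int64(52)), (np.float64(-0.128), np.int64(52)), (np.float64(-0.124), np.int64(49)), (np.float64(-0.12), np.int64(57)), (np.float64(-0.116), np.int64(49)), (np.float64(-0.112), np.int64(54)), (np.float64(-0.108), np.int64(52)), (np.float64(-0.104), np.int64(2)), (np.float64(-0.1), np.int64(0)), 
[... 2009 characters left out ...]
 np.int64(0)), (np.float64(0.136), np.int64(0)), (np.float64(0.14), np.int64(0)), (np.float64(0.144), np.int64(0)), (np.float64(0.148), np.int64(0)), (np.float64(0.152), np.int64(0)), (np.float64(0.156), np.int64(0))]
(array([  0,   0,   0,   0,  51, 174, 179, 170, 176, 172, 174, 172, 170, 169, 180, 175, 168, 166, 178,  66, 139,   0,   0,   0,   0,   0,   0,   0,   0,   0,
         0,   0,   0,   0]), array([-0.125, -0.12 , -0.115, -0.11 , -0.105, -0.1  , -0.095, -0.09 , -0.085, -0.08 , -0.075, -0.07 , -0.065, -0.06 , -0.055, -0.05 , -0.045, -0.04 , -0.035,
       -0.03 , -0.025, -0.02 , -0.015, -0.01 , -0.005,  0.   ,  0.005,  0.01 ,  0.015,  0.02 ,  0.025,  0.03 ,  0.035,  0.04 ,  0.045]))
```

View pics/crop6.png

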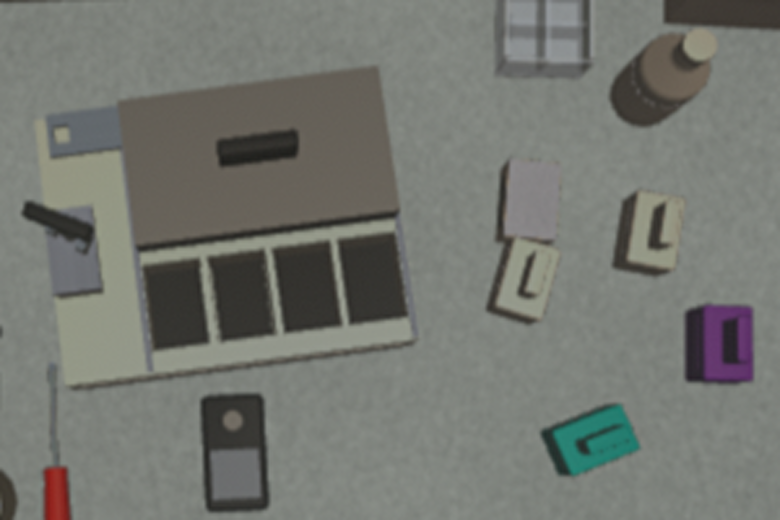

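The hood is back by 100 mm and all four bays are empty. The nearer pack (525,280 in the crop) has been knocked against the carton. I'll measure again.

Run:
```python
from h import *
w=np.load('top6.npz')['w']
t=np.radians(5.65);c0=np.array([.5848,.0260])
p=w.reshape(-1,3);p=p[np.isfinite(p).all(1)];q=p[:,:2]-c0; xm=q[:,0]*np.cos(t)+q[:,1]*np.sin(t); ym=-q[:,0]*np.sin(t)+q[:,1]*np.cos(t)
top=(p[:,2]>.070)&(p[:,2]<.080)
m=top&(xm>-.09)&(xm<-.035)
for a,b in((-.115,-.09),(-.055,-.03),(.005,.03)):
    k=m&(ym>a)&(ym<b); print('wall',ym[k].mean().round(4),np.percentile(ym[k],[2,98]),k.sum())
print('left edge',np.percentile(ym[m&(ym>.06)],1),'right',np.percentile(ym[m&(ym<-.14)],[1,99]))
for yc in(-.132,-.072,-.012,.048):
    k=top&(abs(ym-yc)<.018); print('front',np.percentile(xm[k&(xm<-.07)],99),'rear',np.percentile(xm[k&(xm>-.05)&(xm<0)],[1]))
for n,b in(('p0',(462,495,195,240)),('p1',(410,445,215,260))):
    print(n,rect(w,b,(.075,.1)),rect(w,b,(.047,.1)))
print('carton',rect(w,(415,445,185,225),(.03,.046)))
```

```text
wall -0.097 [-0.1001 -0.0943] 61
wall -0.0374 [-0.0403 -0.0345] 59
wall 0.0224 [0.0196 0.0253] 59
left edge 0.07999191917960881 right [-0.632  -0.1542]
front -0.10393820070654665 rear [-0.0242]
front -0.10400702188726534 rear [-0.0241]
front -0.1042422273246545 rear [-0.0239]
front -0.10406523100011149 rear [-0.0239]
p0 [  0.5733  -0.3749   0.0872 -14.7643  40.7233  14.9269 128.    ] [  0.5727  -0.3742   0.0516 -14.5103  70.6334  45.6614 502.    ]
p1 [  0.5317  -0.2539   0.0872 -19.2789  39.4171  14.5455 120.    ] [  0.5364  -0.2552   0.0512 -19.1159  79.5085  45.8032 507.    ]
carton [  0.6036  -0.264    0.0414  -7.7591  84.0222  51.1675 641.    ]
```

```bash
cat >> h.py <<'E'
T=np.radians(5.65);C0=np.array([.5848,.0260])
def bay(ym,xm=-.064): return C0+np.array([xm*np.cos(T)-ym*np.sin(T), xm*np.sin(T)+ym*np.cos(T)])
def pick(X,psi):
    manip.move_pose(np.r_[X,.2],down(psi)); manip.set_gripper(.045)
    manip.move_linear(np.r_[X,.057],rate=.1); st('at'); manip.set_gripper(0,50); st('grip')
    manip.move_linear(np.r_[X,.22],rate=.12); manip.dwell(.2); st('up'); return manip.state()['gripper_width']>.010
def insert(B):
    manip.move_pose(np.r_[B,.22],down(5.65)); manip.move_linear(np.r_[B,.14],rate=.12)
    if manip.state()['gripper_width']<.010: print('LOST');return
    for z in np.r_[.125,.115,.107,np.arange(.101,.0805,-.004)]:
        manip.move_linear(np.r_[B,z],rate=.04); st(round(z,3))
        if abs(manip.state()['contact_force'][2])>35: print('HIGH');break
E
python3 - <<'E'
from h import *
X=np.array([.5317,-.2539])
print(bay(-.127),bay(-.0075))
if pick(X,-19.2): insert(bay(-.127))
E
```

```text
[ 0.5336 -0.1067] [0.5218 0.0122]
at 45.5 [ 0.5324 -0.2542  0.0579] w 0.0455 F [ 0.7 -1.9 -0.5]
grip 46.1 [ 0.5317 -0.254   0.0571] w 0.014 F [ 0.3 -0.8  0.5]
up 47.8 [ 0.5314 -0.2537  0.2192] w 0.0135 F [ 0.1  0.9 -3.3]
0.125 49.8 [ 0.5334 -0.1066  0.1247] w 0.0135 F [-0.4 -0.3 -3.4]
0.115 50.2 [ 0.5332 -0.1066  0.1145] w 0.0135 F [ 1.3 -0.2 -3.7]
0.107 50.6 [ 0.5332 -0.1066  0.1065] w 0.0135 F [-0.1 -0.2 -2.4]
0.101 50.9 [ 0.5332 -0.1066  0.1005] w 0.0138 F [-0.4 -0.5 -1.8]
0.097 51.1 [ 0.534  -0.1068  0.0974] w 0.0138 F [-0.3 -0.3 -0.4]
0.093 51.4 [ 0.5343 -0.1069  0.0937] w 0.0134 F [-1.   0.4  2.9]
0.089 51.6 [ 0.5343 -0.1069  0.0896] w 0.0138 F [-0.5 -0.7  4.7]
0.085 51.9 [ 0.5343 -0.1069  0.0855] w 0.0133 F [ 0.1 -0.4  3.3]
0.081 52.1 [ 0.5344 -0.1069  0.082 ] w 0.0139 F [-1.3  0.3  6.6]
```

```bash
cat >> h.py <<'E'
def release_press(B):
    manip.set_gripper(.045); manip.move_linear(np.r_[B,.16],rate=.12); manip.set_gripper(0)
    for z in np.arange(.125,.108,-.0015):
        manip.move_linear(np.r_[B,z],rate=.03)
        f=manip.state()['contact_force'][2]
        if f>25: break
    st('press'); manip.move_linear(np.r_[B,.24],rate=.15); manip.set_gripper(.045)
E
python3 - <<'E'
from h import *
release_press(bay(-.127))
manip.move_pose([.38,.2,.35],down(90)); c=cam('top','top7.png');w=cloud(c); np.savez('top7.npz',w=w); st()
print('hood',rect(w,(290,360,140,250),(.15,.18)),'pin',rect(w,(235,275,195,245),(.15,.22)))
print('bayfin',rect(w,(345,390,210,265),(.095,.125)),'p0',rect(w,(455,495,195,240),(.075,.1)),rect(w,(455,495,195,240),(.047,.1)),'carton',rect(w,(415,445,185,225),(.03,.046)))
cv2.imwrite('pics/crop7.png',cv2.resize(c['image'][130:330,225:525],(780,520),interpolation=cv2.INTER_CUBIC))
E
```

```text
press 58.4 [ 0.5353 -0.1071  0.1132] w 0.0004 F [-8.7  2.  24.1]
 61.6 [0.3804 0.1994 0.3494] w 0.0452 F [0.1 0.2 0.4]
hood [  0.6414  -0.0058   0.1633 -83.7669  69.5505  17.3068 255.    ] pin [  0.5759   0.1623   0.1916  67.042   58.2009  14.5836 194.    ]
bayfin [  0.5526  -0.0894   0.1139  87.2458  75.9267  74.403  280.    ] p0 [  0.573   -0.3745   0.0868 -13.5053  40.4349  14.5836 131.    ] [  0.5728  -0.3745   0.0512 -15.2298  69.5363  46.5178 504.    ] carton [  0.6073  -0.2645   0.0414  -7.6483  76.0708  50.6119 642.    ]
```

View pics/crop7.png

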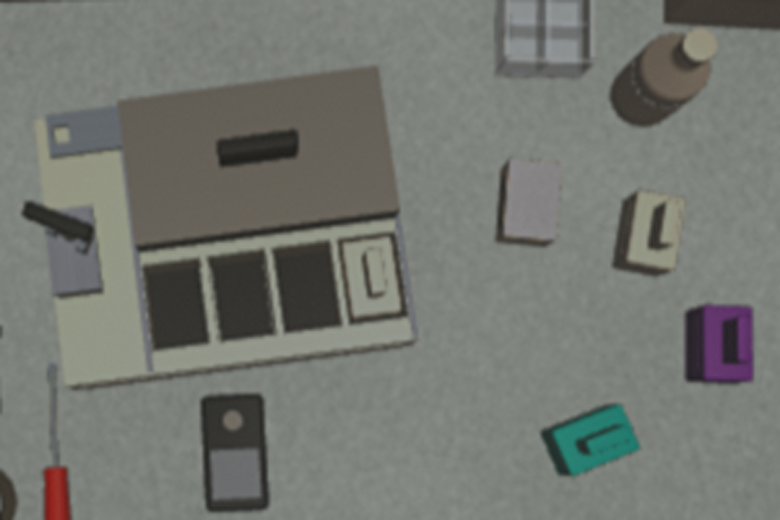

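The first pack is seated, with its fin top at 113 mm as expected. Now the second pack.

Run:
```python
from h import *
B=bay(-.0075)
if pick(np.array([.573,-.3747]),-14.5):
    insert(B); release_press(B)
manip.move_pose([.38,.2,.35],down(90)); c=cam('top','top8.png');w=cloud(c); st()
print('hood',rect(w,(290,360,140,250),(.15,.18)),'pin',rect(w,(235,275,195,245),(.15,.22)))
p=w.reshape(-1,3);p=p[np.isfinite(p).all(1)];q=p[:,:2]-C0; xm=q[:,0]*np.cos(T)+q[:,1]*np.sin(T); ym=-q[:,0]*np.sin(T)+q[:,1]*np.cos(T)
for yc in(-.127,-.0075):
    for z0,z1 in((.095,.125),(.06,.09)):
        k=(abs(ym-yc)<.021)&(abs(xm+.064)<.034)&(p[:,2]>z0)&(p[:,2]<z1); print(yc,k.sum(),'z',np.median(p[k,2]).round(4),'mod xy',xm[k].mean().round(4),ym[k].mean().round(4))
manip.move_pose([.45,-.3,.4],down(90)); c2=cam('side','side8.png'); c=cam('top','top9.png')
```

```text
at 65.6 [ 0.5736 -0.3751  0.058 ] w 0.0451 F [ 0.2 -0.   0.5]
grip 66.2 [ 0.573  -0.3748  0.0571] w 0.0134 F [ 0.6 -0.4  1. ]
up 67.9 [ 0.5727 -0.3745  0.2191] w 0.0139 F [ 0.1 -1.1 -2.6]
0.125 70.7 [0.5216 0.0123 0.1247] w 0.0134 F [-0.5 -0.3 -1.9]
0.115 71.1 [0.5214 0.0122 0.1145] w 0.0136 F [ 0.5 -0.1 -1.8]
0.107 71.5 [0.5214 0.0122 0.1065] w 0.0137 F [-0.3 -0.  -2.1]
0.101 71.8 [0.5215 0.0122 0.1006] w 0.0135 F [ 0.5  0.7 -1.7]
0.097 72.0 [0.5223 0.0122 0.0974] w 0.0137 F [ 0.1 -0.7  2.2]
0.093 72.2 [0.5226 0.0122 0.0937] w 0.0137 F [0.2 0.2 3.8]
0.089 72.5 [0.5227 0.0122 0.0896] w 0.0132 F [-0.1  0.6  3.9]
0.085 72.8 [0.5227 0.0122 0.0855] w 0.0133 F [ 1.2 -1.   3.2]
0.081 73.0 [0.5228 0.0122 0.0818] w 0.0136 F [-0.2 -0.3  5.8]
press 79.3 [0.5237 0.0122 0.1131] w 0.0004 F [-8.8  0.8 24.8]
 82.2 [0.3803 0.1995 0.3493] w 0.0453 F [-1.   0.4  0.8]
hood [  0.6411  -0.0058   0.1628 -84.6215  69.5968  16.9601 251.    ] pin [  0.5757   0.1622   0.1918  67.0032  58.4815  14.4114 191.    ]
-0.127 124 z 0.1123 mod xy -0.0635 -0.1263
-0.127 380 z 0.0744 mod xy -0.0663 -0.1257
-0.0075 110 z 0.1127 mod xy -0.0629 -0.0077
-0.0075 394 z 0.0747 mod xy -0.066 -0.0073
```

View pics/top8.png

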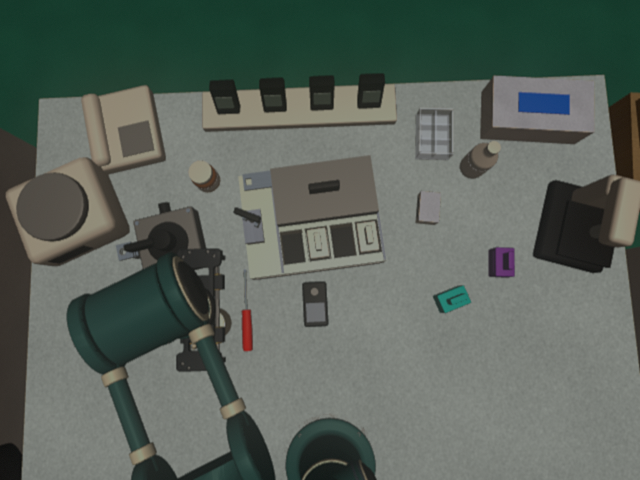

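View pics/side8.png

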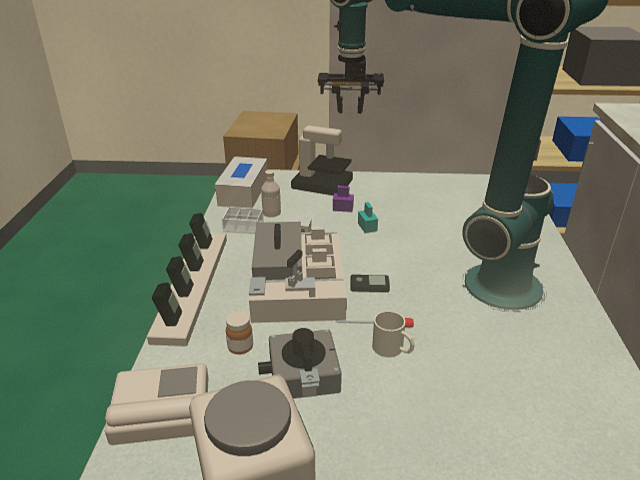

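Both packs are flush, with deck level and block tops at about 75 mm. No other white finned block is visible in any view. The isolator handle, pin and hood are all where they should be and the arm is clear, so I'm handing in.

Run:
```python
from h import *
st(); print(order.close_job()); st()
```

```text
84.1 [ 0.4504 -0.299   0.4   ] w 0.0451 F [-0.8 -0.5  0.9]
the job is handed in; nothing more can be done
None
the job is handed in; nothing more can be done
```

The job was handed in at 84 s. The isolator is off, the pin is parked, the hood is open, and both reagent packs on the bench are in their bays. I saw no other packs; the purple and turquoise look-alikes were left alone.

- **Isolator:** the handle lies at about 102° against about 102° for the hasp direction, and the holes are in line to roughly 1 mm across the handle. Measured along the handle, the two cameras disagreed by about 6 mm on the hole position, which I put down to calibration.
- **Spring pin:** it is raised 18 mm and turned 1.07 rad. The first try failed because the grip slackened, the pin fell back and the closed fingers then pressed on it with about 28 N. The second try held.
- **Hood:** it reads 99–100 mm back.
- **Packs:** one pack had been knocked up against the carton, so I measured it again before picking it up. Both packs were pressed home: fin tops are at 113 mm and block tops at 75 mm, flush with the deck. Both sit within about 3 mm of the bay centres I measured.
- **Other loose things:** nothing was knocked over in the last pictures. The carton's measured position changed by less than 5 mm. I checked the meter, jar, mug and screwdriver only by eye.

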